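# Tare the milligram balance and print the zero

## Robot

A 6-joint arm with a two-finger parallel gripper is mounted at the origin on the work surface. World frame = base frame: x ahead of the robot, y to its left, z up, the work surface at z = 0. Lengths are in mm, angles in rad, forces in N, time in s.
With the tool pointing down it reaches from about 350 to 975 mm from the base axis. Payload 7.1 kg.
Tool frame: the origin (TCP) lies midway between the tips of the shut fingers; the grasp point (between the pads) lies 19 mm behind it (ctrl.grasp_offset is the distance from the TCP to the grasp point, in mm); z points along the fingers, y is the line along which they close (so a half turn about z gives the same grasp; the last joint's range is limited). The gripper opens to 88 mm and grips with 3 to 60 N. Pads are 20 mm wide; open, the fingers measure 115 mm over their backs; the gripper's body (75 mm by 178 mm) begins 61 mm behind the grasp point.
Start: joints at [-1.177, 0.423, 1.63, -0, 1.089, -0.019], TCP at [250.75, -572.476, 222.675] pointing down, gripper open.
Joint ranges: [-3, 3], [-0.9, 2.11], [0.09, 2.58], [-1.31, 4.45], [0.11, 2.69], [-2.54, 2.54]. Speed limits (rad/s): [2.39, 2.39, 3.01, 3.14, 3.14, 3.14].

## Interface

Orientations are given as a rotation vector (axis times angle).
In Python, from workcell import ctrl gives the robot as it stands. The module is installed in compiled form; this text tells all that it offers.
- The arm moves only by the tool servo_tool, never from a script. Its argument "rows" is a list of rows, each a list of 7 numbers: the turn, a rotation vector about the tool's x, y, z as a fraction of full scale, then the shift along the tool's x, y, z as a fraction of full scale, then the finger opening in mm, from 0 to 87.8. A call has 1 to 10 rows; each row is the pose to reach, as a shift and turn from the pose commanded when the call began, along the tool's axes at that moment; what a row does not reach only later rows make up. Full scale, the value 1, is 20 cm for a shift and 1.5 rad for a turn. A row lasts 1/8 s, in which the tool goes at most 62.5 mm and 10.7 degrees, less where a joint would pass 70% of its speed; a pose out of reach is approached as far as the arm can. A call with a number of a shift or a turn outside -1 to 1 is refused whole. A call with a gripper value outside its range is refused whole. The fingers move at their own pace and stop on an object; the grip force is fixed at half the most. Time passes only in rows, so rows that repeat a pose let the fingers close. It gives the time, the measured TCP pose, the force, the opening and the grip force at its end, in the units of the state.
- ctrl.get_obs(): the state, without advancing time (a new reading comes with each control period).
- ctrl.get_image(name): name is "side" or "top" or "wrist"; returns (picture, depth): 420x560x3 uint8, red, green, blue; 420x560 float32, mm along the optical axis (not along the pixel's ray), 0 where there is no reading.
- ctrl.camera_info(name): a dict with "intrinsics" (3x3 intrinsics, pixels), "R" (3x3) and "t" (3): a world point X has camera coordinates R X + t. Camera axes: x right, y down, z forward; pixel columns grow to the right and rows downward; lengths in mm; the calibration is good to about 2 mm. The wrist camera is an equidistant fisheye: a pixel r from the principal point sees the ray r / f radians off the axis. A picture is of the moment at which its call begins: read the wrist's pose just before it. camera_info takes no time and is no camera call; for the wrist camera it gives the pose at the moment of the call.
- ctrl.close_job(): hands the job in; it is judged then, once.
The state is a dict: "t": time; "qpos": joint angles; "qvel": joint speeds; "joint_torque": joint torques, N m; "ee_pos": TCP position; "orientation": TCP orientation; "ft_force": force on the tool from outside, world axes, zero at the start; "moment": the same for the moment, N m; "width": finger opening in mm; "grasp_force": force on a finger pad.
Only numpy, scipy, OpenCV 4.12 (cv2) and the standard library are available. Lean on these libraries where they do the work, as an engineer would, in place of code of your own. Each camera call takes 0.05 s, during which the arm holds its last target. There are 200 camera calls.

## Task

Get the balance ready for weighing into the little dish that already stands on its pan: with a fingertip push the draught shield's sliding lid gently towards the keys until it is fully shut, then tap the long tare bar, then tap the square print key, each lightly and letting go of it again. The round power key and the small mode key are left alone, the balance must not be shifted, and nothing is gripped, lifted or knocked out of its place.

Things in the scene. Friction and masses are not known exactly. Their poses are not given: they have to be found in the camera images.
- balance: White balance, 4.5 kg, loose on four feet. Origin on the bench under its middle, z up, -x out of its front (operator's side), +y to the operator's left. Housing x -155 to +145, y -105 to +105 mm. Front 115 mm: grey console sloping up 8 degrees to the rear (45 to 61 mm high), keys in front, display behind. Rear: clear draught shield. Touch it lightly anywhere, well below 25 N
- pan: Round steel pan, 90 across, its face 70 mm above the bench, inside the draught shield: a clear box, in the balance's frame x -36 to +138, y -93 to +93 mm, up to 155 mm high. Origin at the middle of the pan's underside (balance x = +50)
- lid (a joint): Front half of the shield's roof, clear with aluminium edges, 97 (x) x 166, its upper face 150 mm above the bench; it slides along the balance's x over the fixed rear half. Value in m: 0 fully shut against its front stop, 0.075 fully open; shutting moves it along the balance's -x. About 1 N of friction; stays where it is left
- lid_tab (a point): Middle of the top edge of the black finger tab on the lid's front edge: an upright plate 60 wide (balance's y), 8 thick (its x), 21 tall above the lid's upper face; this point is 170.5 mm above the bench and moves with the lid. To shut, push against its rear (+x) face with the fingertip just over the lid
- tare_key_top (a point): Centre of the top face of the long tare bar (58 along the balance's y, 20 along its x), 7 mm proud of the console. The four off-white keys stand in one row; from the operator's left (+y) to right: round power key, long tare bar, square print key, small round mode key, at balance y = +82, +26, -38, -82 mm
- tare_key (a joint): Travel of the tare bar in m: 0 up, 0.005 fully down; a tap counts from 0.0025. Sprung: 1 N to start, 3.5 N fully down, then a firm stop; moves 8 degrees off vertical and comes up by itself
- print_key_top (a point): Centre of the top face of the square print key (20 x 20), 7 mm proud of the console
- print_key (a joint): Travel of the print key in m, as for the tare bar
- power_key (a joint): Travel of the round power key (20 mm across, far left) in m; to be left alone
- mode_key (a joint): Travel of the small round mode key (12 mm across, far right) in m; to be left alone
- dish: Small aluminium weighing dish, 42 across, 24 high, standing on the pan inside the shield (pan surface 70 mm above the bench). Origin under its centre
- vial_a: Capped glass vial, 28 across, 60 high, standing on the bench beside the balance. Origin under its centre, as for all the following
- vial_b: Capped glass vial with a black cap, 28 across, 60 high, standing beside the balance
- jar: Amber glass jar, 40 across, 62 high, standing beside the balance
- spatula: Flat steel spatula, 168 long (its x), 11 wide, 4 thick, lying in front of the balance
- weights: Wooden block with three steel check weights, 80 x 62, 48 high, beside the balance
- beaker: Empty glass beaker, 68 across, 90 high, to the left
- wash_bottle: White wash bottle, 72 across, 188 high with its bent spout, to the right. Fixed equipment stands beyond 0.39 m to either side: a vacuum manifold 210 high at the right, a vortex mixer 146 high at the left
Not all that is in view belongs to the job. Of the things shaped like the beaker, the glass one is meant. Of the things that look like the wash_bottle, the smallest one is meant.

How it is judged:
By the outcome, as a careful person would: the job done as asked, in the order asked, and still so for the second after the job is handed in, with the robot touching nothing.
It also fails if it takes over 48 s, if anything falls off the work surface, if the arm or the gripper's body presses on something with over 40 N, if the wrist force passes 120 N, or if a joint passes its speed limit or range.

## Working session

There is one attempt and no reset: what is moved stays moved. The work goes in short steps, Python scripts to look and compute and a tool call to move; the robot and the scene stay as the last step left them, time stands still between calls to the robot, and variables do not carry over. Pictures are saved under pics/ and viewed, at most 10 in all, crops included, and the job is handed in when it is done.

Besides the shell and the picture viewer there is one more tool, called in YAML: its name, and indented under it one key for each argument. servo_tool: Moves the arm, as the interface text tells. Its arguments: {"type":"object","properties":{"rows":{"type":"array","items":{"type":"array","items":{"type":"number"}}}},"required":["rows"]}

```bash
mkdir -p pics; cat > h.py <<'E'
import numpy as np, cv2
from workcell import ctrl
from scipy.spatial.transform import Rotation as Ro
def snap(n,f):
    im,d=ctrl.get_image(n); cv2.imwrite(f'pics/{f}.png',im[:,:,::-1]); np.save(f'{f}.npy',d); return im,d
def ray(n,u,v):
    c=ctrl.camera_info(n);K=np.array(c['intrinsics']);R=np.array(c['R']);t=np.array(c['t'])
    return -R.T@t, R.T@np.array([(u-K[0,2])/K[0,0],(v-K[1,2])/K[1,1],1])
def atz(n,u,v,z):
    o,r=ray(n,u,v); return o+r*(z-o[2])/r[2]
def atd(n,u,v,d):
    o,r=ray(n,u,v); return o+r*d
E
python3 - <<'E'
from h import *
o=ctrl.get_obs();print(o['t'],o['ee_pos'],o['orientation'])
a,_=snap('top','top0');b,_=snap('side','side0')
for n in('top','side'):
    c=ctrl.camera_info(n);print(n,np.round(ray(n,280,210),2),np.array(c['intrinsics'])[0,0])
E
```

```text
0.0 [ 250.55927151 -571.97904822  221.90613248] [-3.07342781e+00 -6.43561555e-01  4.18378396e-04]
top [[ 3.25170e+02 -8.16800e+01  1.50577e+03]
 [ 9.00000e-02 -1.00000e-02 -1.00000e+00]] 432.46445892619886
side [[ 1.29930e+02  7.19850e+02  1.08974e+03]
 [ 2.70000e-01 -6.20000e-01 -7.40000e-01]] 460.7501863669007
```

View pics/top0.png

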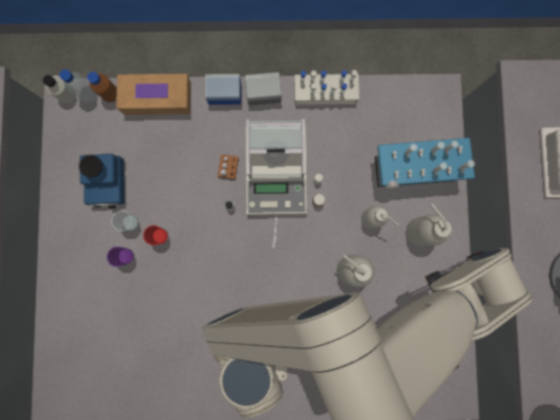

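View pics/side0.png

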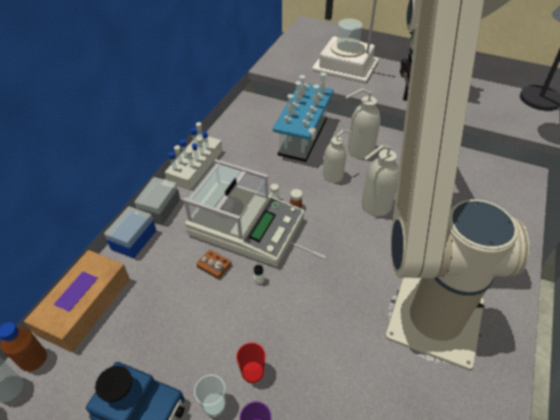

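Top view: the balance is at (277,168) with its front towards the robot. Black tab is near (276,150) and the keys are in a row at about v=205. From left to right they should be power (253), tare (268), print (288) and mode (303). I'll check this in an enlarged crop.

```bash
python3 - <<'E'
from h import *
im=cv2.imread('pics/top0.png')[110:230,215:335]
cv2.imwrite('pics/c1.png',cv2.resize(im,(600,600),interpolation=cv2.INTER_CUBIC))
E
```

```text
(no output)
```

View pics/c1.png

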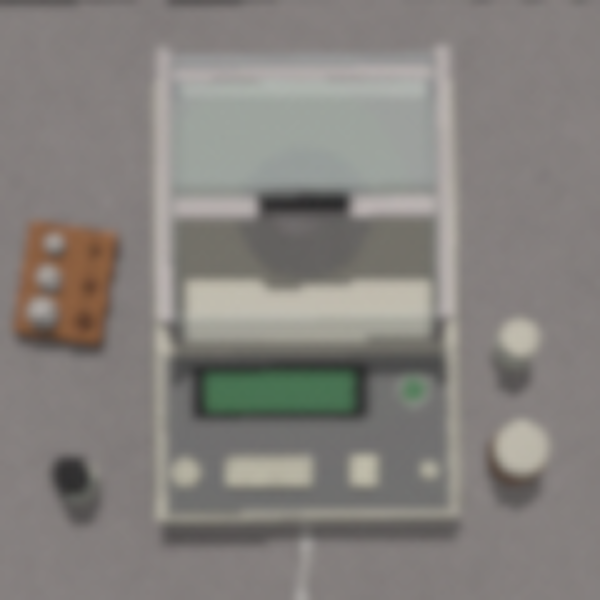

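The crop shows power (185,472), tare (269,471), print (364,470), mode (429,470) and the tab's top edge at (305,203). The lid is open.

```bash
python3 - <<'E'
from h import *
P={}
for n,u,v,z in[('power',185,472,57),('tare',269,471,57),('print',364,470,57),('mode',429,470,57),('tabL',260,203,170),('tabR',350,203,170),('frL',160,520,45),('frR',458,518,45),('reL',163,48,155),('reR',443,47,155),('fshL',176,300,150)]:
    P[n]=atz('top',215+u/5-.4,110+v/5-.4,z);print(n,P[n].round(1))
d=P['power']-P['mode'];print('yaw',np.degrees(np.arctan2(-d[0],d[1])),np.hypot(*d[:2]))
o=ctrl.get_obs();R=Ro.from_rotvec(o['orientation']).as_matrix();print(R.round(3),ctrl.grasp_offset)
c=ctrl.camera_info('wrist');print(c)
E
```

```text
power [479.6   4.1  57. ]
tare [479.5 -52.5  57. ]
print [ 479.3 -116.5   57. ]
mode [ 478.8 -160.2   57. ]
tabL [636.9 -51.  170. ]
tabR [ 636.1 -107.5  170. ]
frL [448.3  22.1  45. ]
frR [ 447.1 -180.    45. ]
reL [742.1  10.4 155. ]
reR [ 740.3 -168.8  155. ]
fshL [579.6   3.5 150. ]
yaw -0.27920307739406985 164.39314265609676
[[ 0.916  0.401 -0.001]
 [ 0.401 -0.916  0.001]
 [ 0.    -0.001 -1.   ]] 18.700000000000003
{'intrinsics': array([[325.1922621 ,   0.        , 279.75009423],
       [  0.        , 325.1922621 , 203.18230121],
       [  0.        ,   0.        ,   1.        ]]), 'R': array([[ 0.40176541, -0.91574124, -0.00159403],
       [-0.8837629 , -0.38819029,  0.26128803],
       [-0.23989101, -0.10356775, -0.96525956]]), 't': array([-623.94398198,  -32.63970149,  390.18346896])}
```

servo_tool:
  rows:
    - [0,0,0.1,0,0,-0.3,0]
    - [0,0,0.2,0,0,-0.6,0]
    - [0,0,0.275,0,0,-0.6,0]
    - [0,0,0.275,0,0,-0.6,0]

```text
t: 0.6
ee_pos: [250.7, -572.3, 342.8]
orientation: [3.141, 0.002, 0.0]
ft_force: [-0.3, 0.9, -0.2]
width: 51.7
grasp_force: 0.0
```

servo_tool:
  rows:
    - [0,0,0,0.2,-0.25,0,0]
    - [0,0,0,0.4,-0.5,0,0]
    - [0,0,0,0.6,-0.75,0,0]
    - [0,0,0,0.8,-1,0,0]
    - [0,0,0,0.8,-1,0,0]

```text
t: 1.23
ee_pos: [412.1, -369.2, 341.4]
orientation: [-3.139, -0.012, 0.003]
ft_force: [0.4, -0.4, 0.7]
width: 1.6
grasp_force: 0.0
```

servo_tool:
  rows:
    - [0,0,0,0.2,-0.25,0,0]
    - [0,0,0,0.4,-0.5,0,0]
    - [0,0,0,0.6,-0.75,0,0]
    - [0,0,0,0.8,-1,0,0]
    - [0,0,0,0.8,-1,0,0]

```text
t: 1.85
ee_pos: [571.8, -170.4, 341.3]
orientation: [-3.141, -0.009, 0.003]
ft_force: [0.4, -0.5, 1.1]
width: 0.3
grasp_force: 0.0
```

servo_tool:
  rows:
    - [0,0,0,0.24,-0.23,0,0]
    - [0,0,0,0.48,-0.46,0,0]
    - [0,0,0,0.48,-0.46,0.25,0]
    - [0,0,0,0.48,-0.46,0.5,0]
    - [0,0,0,0.48,-0.46,0.5,0]

```text
t: 2.48
ee_pos: [663.1, -81.7, 237.7]
orientation: [-3.141, -0.0, 0.016]
ft_force: [1.0, -0.2, 0.8]
width: 0.7
grasp_force: 0.0
```

```bash
python3 - <<'E'
from h import *
np.save('w1cam.npy',ctrl.camera_info('wrist'),allow_pickle=True)
im,d=snap('wrist','w1'); im,d=snap('side','s1')
w=cv2.imread('pics/w1.png'); s=cv2.resize(cv2.imread('pics/s1.png')[130:270,160:320],(480,420),interpolation=cv2.INTER_CUBIC)
s=cv2.resize(s,(480,420)); o=np.zeros((420,800,3),np.uint8); o[:, :400]=cv2.resize(w,(400,300)).__class__ is None or cv2.copyMakeBorder(cv2.resize(w,(400,300)),0,120,0,0,0); o[:350,400:]=cv2.resize(s,(400,350))
cv2.imwrite('pics/m1.png',o)
E
```

```text
(no output)
```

View pics/m1.png

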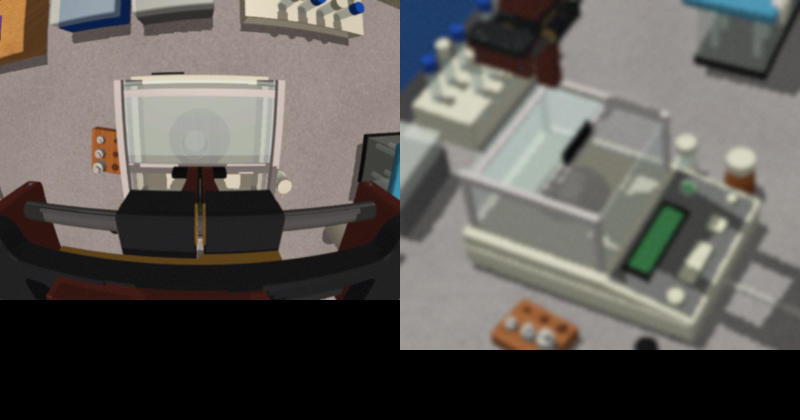

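Wrist view: the tab shows at (177–227,172) in the mosaic, either side of the fingertips, and its rear top edge is at about v=167. The side view shows the fingertip above the roof, clear of everything. I'll work out where the tab's rear edge is.

```bash
python3 - <<'E'
from h import *
im=cv2.imread('pics/w1.png'); cv2.imwrite('pics/c2.png',cv2.resize(im[205:285,210:350],(770,440),interpolation=cv2.INTER_CUBIC))
c=np.load('w1cam.npy',allow_pickle=True).item()
def wr(u,v,z):
    K=c['intrinsics'];a=np.array([u-K[0,2],v-K[1,2]]);r=np.hypot(*a);th=r/K[0,0]
    dr=np.r_[a/r*np.sin(th),np.cos(th)];R=c['R'];o=-R.T@c['t'];w=R.T@dr;return o+w*(z-o[2])/w[2]
for v in range(228,252,4):print(v,wr(250,v,170.5).round(1),wr(315,v,170.5).round(1))
E
```

```text
228 [651.7 -59.4 170.5] [ 651.8 -108.1  170.5]
232 [648.5 -59.3 170.5] [ 648.5 -108.2  170.5]
236 [645.3 -59.2 170.5] [ 645.3 -108.4  170.5]
240 [642.  -59.1 170.5] [ 642.  -108.5  170.5]
244 [638.7 -59.  170.5] [ 638.7 -108.6  170.5]
248 [635.3 -58.9 170.5] [ 635.4 -108.7  170.5]
```

View pics/c2.png

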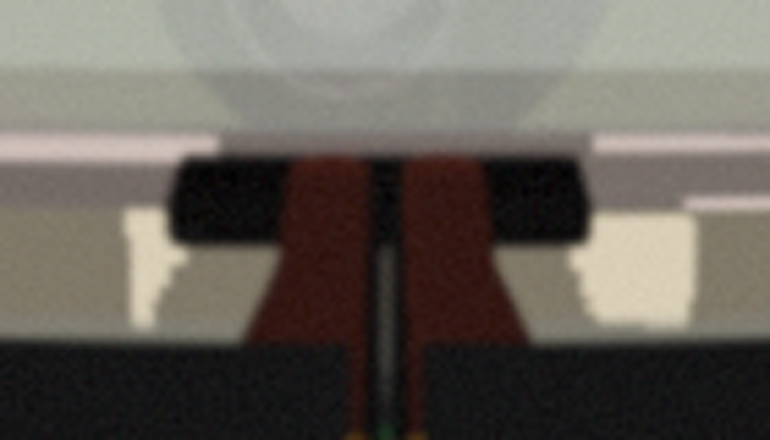

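The tab's front top edge is at x≈634 and its rear face at about 642, which agrees with the top view. The fingertip's front face at x≈653 or more clears it, so I'm descending behind the tab.

servo_tool:
  rows:
    - [0,0,0,0.02,0,0.1,0]
    - [0,0,0,0.02,-0.01,0.2,0]
    - [0,0,0,0.02,-0.01,0.3,0]
    - [0,0,0,0.02,-0.01,0.36,0]
    - [0,0,0,0.02,-0.01,0.39,0]
    - [0,0,0,0.02,-0.01,0.39,0]

```text
t: 3.32
ee_pos: [670.6, -78.3, 164.3]
orientation: [-3.142, -0.001, 0.001]
ft_force: [-1.0, 0.2, 0.5]
width: 0.7
grasp_force: 0.0
```

servo_tool:
  rows:
    - [0,0,0,0,0,0.025,0]
    - [0,0,0,-0.03,0,0.025,0]
    - [0,0,0,-0.06,0,0.025,0]
    - [0,0,0,-0.08,0,0.025,0]
    - [0,0,0,-0.1,0,0.025,0]
    - [0,0,0,-0.12,0,0.025,0]
    - [0,0,0,-0.14,0,0.025,0]
    - [0,0,0,-0.16,0,0.025,0]
    - [0,0,0,-0.18,0,0.025,0]
    - [0,0,0,-0.2,0,0.025,0]

```text
t: 4.58
ee_pos: [630.4, -78.4, 159.7]
orientation: [3.142, 0.0, 0.0]
ft_force: [2.0, -0.3, 0.5]
width: 0.7
grasp_force: 0.6
```

servo_tool:
  rows:
    - [0,0,0,-0.02,0,0,0]
    - [0,0,0,-0.04,0,0,0]
    - [0,0,0,-0.06,0,0,0]
    - [0,0,0,-0.08,0,0,0]
    - [0,0,0,-0.1,0,0,0]

```text
t: 5.2
ee_pos: [610.4, -78.4, 159.7]
orientation: [-3.142, -0.0, -0.0]
ft_force: [1.0, 0.2, 0.7]
width: -0.1
grasp_force: 0.6
```

servo_tool:
  rows:
    - [0,0,0,-0.015,0,0,0]
    - [0,0,0,-0.03,0,0,0]
    - [0,0,0,-0.045,0,0,0]
    - [0,0,0,-0.06,0,0,0]
    - [0,0,0,-0.075,0,0,0]

```text
t: 5.82
ee_pos: [595.4, -78.3, 159.7]
orientation: [-3.142, -0.0, 0.0]
ft_force: [1.3, 0.0, 0.5]
width: 0.1
grasp_force: 0.6
```

servo_tool:
  rows:
    - [0,0,0,-0.005,0,0,0]
    - [0,0,0,-0.01,0,0,0]
    - [0,0,0,-0.015,0,0,0]

```text
t: 6.2
ee_pos: [592.5, -78.4, 159.6]
orientation: [-3.142, -0.0, 0.0]
ft_force: [0.8, 0.7, 0.9]
width: 0.4
grasp_force: 0.5
```

servo_tool:
  rows:
    - [0,0,0,-0.005,0,0,0]
    - [0,0,0,-0.01,0,0,0]
    - [0,0,0,-0.015,0,0,0]

```text
t: 6.58
ee_pos: [589.5, -78.3, 159.6]
orientation: [-3.142, -0.0, 0.0]
ft_force: [1.6, 0.0, -0.4]
width: 0.2
grasp_force: 0.5
```

servo_tool:
  rows:
    - [0,0,0,-0.005,0,0,0]
    - [0,0,0,-0.01,0,0,0]

```text
t: 6.82
ee_pos: [587.5, -78.4, 159.6]
orientation: [-3.142, -0.0, 0.0]
ft_force: [0.8, 0.6, 0.1]
width: 0.4
grasp_force: 0.5
```

servo_tool:
  rows:
    - [0,0,0,-0.005,0,0,0]
    - [0,0,0,-0.01,0,0,0]

```text
t: 7.08
ee_pos: [586.8, -78.4, 159.7]
orientation: [3.142, 0.0, 0.004]
ft_force: [6.6, 1.1, -5.1]
width: 0.4
grasp_force: 3.9
```

servo_tool:
  rows:
    - [0,0,0,-0.005,0,0,0]
    - [0,0,0,-0.01,0,0,0]

```text
t: 7.32
ee_pos: [586.7, -78.4, 159.9]
orientation: [3.141, 0.0, 0.011]
ft_force: [14.4, 1.6, -11.9]
width: 0.7
grasp_force: 7.1
```

The stop is at x≈586.8, with force rising sharply, so the lid is shut. Backing off and lifting.

servo_tool:
  rows:
    - [0,0,0,0.02,0,0,0]
    - [0,0,0,0.06,0,0,0]
    - [0,0,0,0.1,0,0,0]
    - [0,0,0,0.1,0,-0.1,0]
    - [0,0,0,0.1,0,-0.25,0]
    - [0,0,0,0.1,0,-0.4,0]
    - [0,0,0,0.1,0,-0.4,0]

```text
t: 8.2
ee_pos: [605.3, -78.6, 242.0]
orientation: [3.141, 0.001, 0.007]
ft_force: [0.4, 0.2, 0.4]
width: 0.6
grasp_force: 0.0
```

servo_tool:
  rows:
    - [0,0,0,-0.2,-0.03,0,0]
    - [0,0,0,-0.4,-0.06,0,0]
    - [0,0,0,-0.6,-0.1,0,0]
    - [0,0,0,-0.8,-0.13,0,0]
    - [0,0,0,-0.9,-0.13,0,0]
    - [0,0,0,-0.9,-0.13,0,0]

```text
t: 8.95
ee_pos: [422.2, -52.3, 238.9]
orientation: [-3.141, -0.0, 0.003]
ft_force: [0.9, 0.1, 0.1]
width: 0.6
grasp_force: 0.0
```

```bash
python3 - <<'E'
from h import *
c=ctrl.camera_info('wrist');o=ctrl.get_obs();print(o['ee_pos'])
a,_=snap('top','top2');snap('side','s2');w,_=snap('wrist','w2');np.save('w2cam.npy',c,allow_pickle=True)
o=np.zeros((600,800,3),np.uint8)
o[:400,:400]=cv2.resize(cv2.imread('pics/top2.png')[110:230,215:335],(400,400),interpolation=cv2.INTER_CUBIC)
o[:350,400:]=cv2.resize(cv2.imread('pics/s2.png')[130:270,160:320],(400,350),interpolation=cv2.INTER_CUBIC)
o[350:,400:733]=cv2.resize(cv2.imread('pics/w2.png'),(333,250))
cv2.imwrite('pics/m2.png',o)
E
```

```text
[422.16679436 -52.27005407 238.90404342]
```

View pics/m2.png

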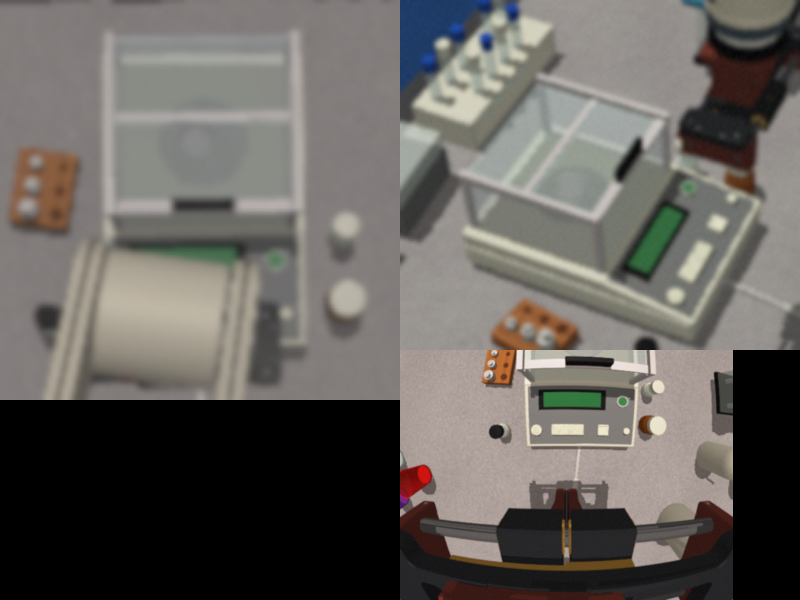

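The lid is shut, with the tab at the shield's front edge in all views. In the wrist view tare is at full-image (281,134) and print at (341,134). Next I'll refine the key positions and check that the balance hasn't shifted.

```bash
python3 - <<'E'
from h import *
c=np.load('w2cam.npy',allow_pickle=True).item()
def wr(u,v,z):
    K=c['intrinsics'];a=np.array([u-K[0,2],v-K[1,2]]);r=np.hypot(*a);th=r/K[0,0]
    dr=np.r_[a/r*np.sin(th),np.cos(th)];R=c['R'];o=-R.T@c['t'];w=R.T@dr;return o+w*(z-o[2])/w[2]
im=cv2.imread('pics/w2.png')
roi=im[120:150,215:395].astype(int); m=((roi.min(2)>165)).astype(np.uint8)
n,_,st,ce=cv2.connectedComponentsWithStats(m)
for s,q in zip(st[1:],ce[1:]):
    if s[4]>15:print(s,wr(215+q[0],120+q[1],57).round(1))
A=cv2.imread('pics/top0.png',0)[115:180,240:270].astype(np.float32);B=cv2.imread('pics/top2.png',0)[115:180,240:270].astype(np.float32)
for sl in[np.s_[110:170,240:252],np.s_[110:185,296:330],np.s_[110:135,240:310]]:
    A=cv2.imread('pics/top0.png',0)[sl].astype(np.float32);B=cv2.imread('pics/top2.png',0)[sl].astype(np.float32)
    print(cv2.phaseCorrelate(A,B))
E
```

```text
[ 0  0  3 30 69] [473.7  16.1  57. ]
[175   0   5  30 103] [ 475.2 -175.8   57. ]
[ 40   5  54  17 906] [475.9 -53.8  57. ]
[118   5  18  18 293] [ 475.9 -117.7   57. ]
[  6   6  17  17 234] [475.6   1.8  57. ]
[161  11  10  10  76] [ 475.6 -161.9   57. ]
((-0.13072407480569748, 0.23307024043059243), 0.7514480067623986)
((-0.15655252959534138, 0.3803557756423359), 0.6947071433950354)
((-0.008523092626369078, 0.32184590761587906), 0.6957814433839586)
```

servo_tool:
  rows:
    - [0,0,0,0.14,0,0.15,0]
    - [0,0,0,0.27,0,0.35,0]
    - [0,0,0,0.27,0,0.55,0]
    - [0,0,0,0.27,0,0.7,0]
    - [0,0,0,0.27,0,0.78,0]
    - [0,0,0,0.27,0,0.82,0]
    - [0,0,0,0.27,0,0.82,0]

```text
t: 9.98
ee_pos: [478.0, -52.5, 75.8]
orientation: [3.142, 0.0, 0.0]
ft_force: [-0.3, 0.9, 0.2]
width: 0.7
grasp_force: 0.0
```

servo_tool:
  rows:
    - [0,0,0,0,0,0.015,0]
    - [0,0,0,0,0,0.03,0]
    - [0,0,0,0,0,0.04,0]
    - [0,0,0,0,0,0.05,0]
    - [0,0,0,0,0,0.05,0]

```text
t: 10.6
ee_pos: [477.5, -52.4, 65.6]
orientation: [-3.142, -0.0, 0.0]
ft_force: [-0.0, -0.1, 0.0]
width: 0.2
grasp_force: 0.0
```

servo_tool:
  rows:
    - [0,0,0,0,0,0.007,0]
    - [0,0,0,0,0,0.015,0]
    - [0,0,0,0,0,0.02,0]
    - [0,0,0,0,0,0.02,0]

```text
t: 11.1
ee_pos: [477.5, -52.4, 61.6]
orientation: [-3.142, -0.001, 0.0]
ft_force: [-0.1, -0.7, 0.6]
width: 0.3
grasp_force: 0.0
```

servo_tool:
  rows:
    - [0,0,0,0,0,0.005,0]
    - [0,0,0,0,0,0.01,0]
    - [0,0,0,0,0,0.01,0]

```text
t: 11.48
ee_pos: [477.5, -52.4, 59.6]
orientation: [-3.142, -0.001, 0.0]
ft_force: [-0.6, -0.0, -0.2]
width: 0.6
grasp_force: 0.0
```

servo_tool:
  rows:
    - [0,0,0,0,0,0.005,0]
    - [0,0,0,0,0,0.01,0]
    - [0,0,0,0,0,0.01,0]

```text
t: 11.85
ee_pos: [477.7, -52.4, 57.7]
orientation: [3.142, 0.0, 0.0]
ft_force: [0.5, 0.3, 1.4]
width: 0.6
grasp_force: 0.6
```

Contact is just starting at about z=58. I'll press another 3.5 mm in small steps.

servo_tool:
  rows:
    - [0,0,0,0,0,0.005,0]
    - [0,0,0,0,0,0.01,0]
    - [0,0,0,0,0,0.01,0]

```text
t: 12.22
ee_pos: [477.9, -52.4, 55.8]
orientation: [3.142, 0.0, 0.001]
ft_force: [0.8, -0.3, 2.8]
width: 0.7
grasp_force: 1.1
```

servo_tool:
  rows:
    - [0,0,0,0,0,0.005,0]
    - [0,0,0,0,0,0.0075,0]
    - [0,0,0,0,0,0.0075,0]

```text
t: 12.6
ee_pos: [478.1, -52.5, 54.3]
orientation: [3.142, 0.0, 0.001]
ft_force: [1.4, -0.1, 3.1]
width: 0.5
grasp_force: 1.5
```

servo_tool:
  rows:
    - [0,0,0,0,0,0.0025,0]
    - [0,0,0,0,0,-0.02,0]
    - [0,0,0,0,0,-0.06,0]
    - [0,0,0,0,0,-0.1,0]
    - [0,0,0,0,0.1,-0.1,0]
    - [0,0,0,0,0.22,-0.1,0]
    - [0,0,0,0,0.32,-0.1,0]
    - [0,0,0,0,0.32,-0.1,0]
    - [0,0,0,0,0.32,-0.1,0]

```text
t: 13.72
ee_pos: [477.3, -116.0, 74.3]
orientation: [-3.141, -0.0, 0.001]
ft_force: [-0.3, -0.3, -0.8]
width: 0.6
grasp_force: 0.0
```

servo_tool:
  rows:
    - [0,0,0,0,0,0.02,0]
    - [0,0,0,0,0,0.04,0]
    - [0,0,0,0,0,0.05,0]
    - [0,0,0,0,0,0.06,0]
    - [0,0,0,0,0,0.065,0]
    - [0,0,0,0,0,0.07,0]
    - [0,0,0,0,0,0.07,0]

```text
t: 14.6
ee_pos: [477.6, -116.4, 60.2]
orientation: [-3.142, -0.0, 0.0]
ft_force: [0.1, -0.8, 0.3]
width: 0.5
grasp_force: 0.0
```

servo_tool:
  rows:
    - [0,0,0,0,0,0.005,0]
    - [0,0,0,0,0,0.01,0]
    - [0,0,0,0,0,0.015,0]
    - [0,0,0,0,0,0.02,0]
    - [0,0,0,0,0,0.02,0]

```text
t: 15.22
ee_pos: [477.9, -116.5, 56.3]
orientation: [3.141, 0.0, 0.001]
ft_force: [1.0, -0.2, 2.0]
width: 0.5
grasp_force: 0.9
```

servo_tool:
  rows:
    - [0,0,0,0,0,0.005,0]
    - [0,0,0,0,0,0.0075,0]
    - [0,0,0,0,0,0.0075,0]

```text
t: 15.6
ee_pos: [478.0, -116.5, 54.8]
orientation: [3.141, 0.0, 0.001]
ft_force: [0.6, 0.2, 2.3]
width: 1.0
grasp_force: 1.3
```

servo_tool:
  rows:
    - [0,0,0,0,0,0.004,0]
    - [0,0,0,0,0,0.004,0]

```text
t: 15.85
ee_pos: [478.0, -116.5, 54.0]
orientation: [3.141, 0.0, 0.001]
ft_force: [2.5, 0.7, 3.4]
width: 0.5
grasp_force: 1.6
```

servo_tool:
  rows:
    - [0,0,0,0,0,-0.02,0]
    - [0,0,0,0,0,-0.06,0]
    - [0,0,0,0,0,-0.15,0]
    - [0,0,0,0,0,-0.35,0]
    - [0,0,0,0,0,-0.6,0]
    - [0,0,0,-0.2,0,-0.85,0]
    - [0,0,0,-0.28,0,-0.9,0]
    - [0,0,0,-0.28,0,-0.9,0]

```text
t: 16.85
ee_pos: [420.7, -116.4, 234.9]
orientation: [3.141, -0.0, 0.002]
ft_force: [-0.3, 0.7, 0.4]
width: 0.6
grasp_force: 0.0
```

```bash
python3 - <<'E'
from h import *
snap('side','s3');snap('wrist','w3');snap('top','top3')
o=np.zeros((420,800,3),np.uint8)
o[:350,:400]=cv2.resize(cv2.imread('pics/s3.png')[130:270,160:320],(400,350),interpolation=cv2.INTER_CUBIC)
o[:300,400:]=cv2.resize(cv2.imread('pics/w3.png'),(400,300))
cv2.imwrite('pics/m3.png',o)
g=lambda f,sl:cv2.imread(f'pics/{f}.png',0)[sl].astype(np.float32)
for sl in[np.s_[110:135,240:310],np.s_[65:108,290:365],np.s_[65:112,112:192]]:
    for f in('top2','top3'):print(f,np.round(cv2.phaseCorrelate(g('top0',sl),g(f,sl))[0],2))
E
```

```text
top2 [-0.01  0.32]
top3 [0.07 0.25]
top2 [0.45 0.51]
top3 [0.51 0.51]
top2 [ 0.01 -0.02]
top3 [0.   0.04]
```

View pics/m3.png

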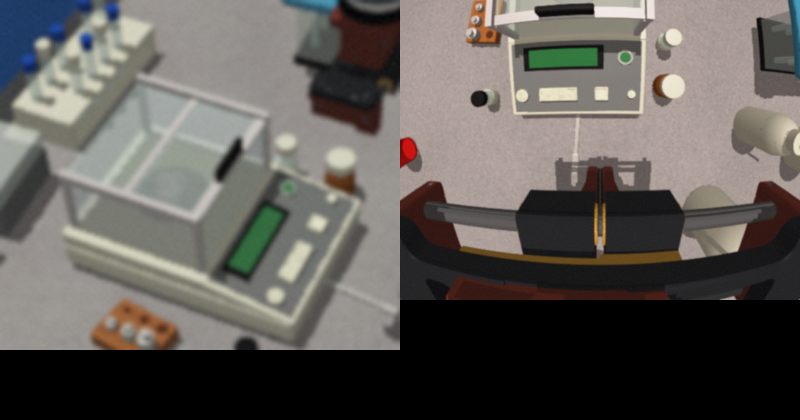

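The lid is still shut, all four keys are up and nothing else has moved. The apparent sub-pixel shift of the balance is no larger than that of an untouched rack. Handing in.

```bash
python3 -c "
from workcell import ctrl
print(ctrl.close_job())"
```

```text
the job is handed in; nothing more can be done
None
```

I pushed the lid shut to its stop, then tapped the tare bar and the print key once each and let go; the final pictures show the lid shut, the keys up and no measurable shift of the balance, and the job is handed in.

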